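# Set the ratchet filter wheel to amber

### The arm

A 6-joint arm with a two-finger parallel gripper is mounted at the origin on a cart in front of the work surface, level with it; the furniture and walls round the work are solid. World frame = base frame: x ahead of the robot, y to its left, z up, the work surface at z = 0. Lengths are in m, angles in degrees, forces in N, time in s.
With the tool pointing down it reaches from about 0.325 to 0.85 m from the base axis. Payload 15.5 kg.
Tool frame: the origin (TCP) lies midway between the tips of the shut fingers; the grasp point (between the pads) lies 19 mm behind it; y points along the fingers, x is the direction in which the jaws open and shut, and the axes are right-handed (so a half turn about y gives the same grasp; the last joint's range is limited). The gripper opens to 91 mm and grips with 3 to 60 N. Pads are 32 mm wide; open, the fingers measure 118 mm over their backs; the gripper's body (76 mm by 178 mm) begins 60 mm behind the grasp point.
Start: joints at [69.7, 28.281, 77.091, -0, 74.628, -5.472], TCP at [0.16, 0.604, 0.183] pointing down, gripper open.
Joint ranges: [-166.48, 166.48], [-47.26, 123.95], [12.59, 153.08], [-70.14, 250.14], [6.76, 159.57], [-176.63, 176.63]. Speed limits (degrees/s): [108.29, 108.29, 147.25, 172.46, 172.46, 172.46].

### API

Orientations are given as a 3x3 rotation matrix whose columns are the frame's x, y, z axes.
In Python, from bench import ctrl gives the robot as it stands. The module is installed in compiled form; this text tells all that it offers. Calls block until the motion is done:
- ctrl.goto(position, orientation): joint-space move of the TCP to a pose.
- ctrl.move_l(position, vel=0.15, ori=None, contact_N=None): straight line of the TCP; ori=None keeps the orientation; vel is the mean speed in m/s. With contact_N (N) it stops when the force on the tool has changed by that much, and returns True; else False.
- ctrl.movej(angles): joint-space move.
- ctrl.command_gripper(opening): opening from 0.0 (shut) to 1.0 (fully open); the grip force is fixed at half the most; returns when the fingers have stopped.
- ctrl.sleep(seconds).
- ctrl.ik(position, orientation): joint angles nearest the present ones, or None.
- ctrl.read_camera(name): name is "scene" or "top"; returns the picture (384x512x3 uint8, blue, green, red); there is no depth.
- ctrl.camera_params(name): a dict with "fx", "fy", "cx", "cy" (pixels), "pose" (4x4, takes a point from camera to world coordinates). Camera axes: x right, y up, looking along -z (the intrinsics and any distortion apply to the point x, -y, -z); pixel columns grow to the right and rows downward; lengths in m; the calibration is good to about 2 mm. A picture is of the moment at which its call begins. camera_params takes no time and is no camera call.
A pose or a line that the arm cannot do raises ctrl.MotionError and nothing moves.
- ctrl.sign_off(): hands the job in, once; it reports no verdict.
Readings, each from a call of its own:
- ctrl.current_t(): time.
- ctrl.current_q(): joint angles.
- ctrl.current_dq(): joint speeds.
- ctrl.current_effort(): joint torques, N m.
- ctrl.current_tool_pos(): TCP position.
- ctrl.current_eef_rot(): TCP orientation.
- ctrl.current_contact_force(): force on the tool from outside, world axes, zero at the start.
- ctrl.current_wrist_torque(): the same for the moment, N m.
- ctrl.current_grip_width(): opening from 0.0 (shut) to 1.0 (fully open).
Only numpy, scipy, OpenCV 4.12 (cv2) and the standard library are available. Lean on these libraries where they do the work, as an engineer would, in place of code of your own. Each camera call takes 0.05 s, during which the arm holds its last target.

### The job

Set the ratchet filter wheel on the bench to its amber filter: turn its black knob clockwise (seen from above) until the amber filter comes to the white pointer and the brass pawl has dropped in behind that tooth, then let go so that the wheel rests on the pawl. The ratchet does not turn back, so do not go a tooth too far, and do not disturb the blue-capped reagent bottle that stands between the wheel and the log book.

Things in the scene. Friction and masses are not known exactly. Their poses are not given: they have to be found in the camera images.
- knob_grip (a point): Grip point of the filter wheel's black bar knob, on the wheel's vertical axis, 78 mm above the bench. The bar is 46 mm long (along this frame's x), 14 mm thick (along y), and spans 60 to 94 mm above the bench; pinch it across its thickness from above. It stands on an 18 mm thick stem; the wheel under it is 35 mm high at most. z is up; the frame turns with the wheel.
- filter_wheel (a joint): Wheel angle, rad, growing clockwise from above. 12 teeth, 0.524 rad apart; it rests on the pawl at 0, 0.524, 1.047 (amber at the pointer), 1.571. A spring (0.06 N m) drives it back on to the pawl; turning takes 0.1 N m. The pawl drops in 0.04 rad past each rest angle; let go between there and the next, the wheel springs back to that rest. Starts one or two teeth short, settled after 0.5 s.
- pawl (a joint): Angle, rad, of the sprung brass pawl, about 45 mm long, on the base beside the wheel: 0 = fully dropped in behind a tooth, about 0.17 = on the tip of a tooth. It works by itself and need not be touched.
- wheel_base: Fixed grey base plate, 176 x 184 mm; origin on the bench under the wheel's axis, z up. The wheel is 124 mm across, with 12 round filters 16 mm across, 42 mm from the axis, one for each tooth: one amber, the others blue, green or violet. The white pointer arrow lies on a black block at -x of this frame (robot side, turned up to 29 degrees), 33 mm high; the pawl at +y.
- reagent_bottle: Bystander: reagent bottle with a blue cap, 58 mm across and 109 mm tall, standing loose on the bench to the left of the filter wheel, before the log book. Origin at the centre of its underside, z up. It must stay standing where it is.

How it is judged:
By the outcome, as a careful person would: the job done as asked, in the order asked, and still so for the second after the job is handed in, with the robot touching nothing.
It also fails if it takes over 32 s, if anything falls off the work surface, if the arm or the gripper's body presses on something with over 40 N, if the wrist force passes 120 N, or if a joint passes its speed limit or range.

## Working session

There is one attempt and no reset: what is moved stays moved. The work goes in short steps, each a Python script; the robot and the scene stay as the last script left them, time stands still between calls to the robot, and variables do not carry over. Pictures are saved under pics/ and viewed, and the job is handed in when it is done.

```bash
mkdir -p pics; python3 - <<'E'
from bench import ctrl
import cv2
ctrl.sleep(0.5)
for n in ("scene","top"):
    im=ctrl.read_camera(n); cv2.imwrite(f"pics/{n}0.png",im)
    p=ctrl.camera_params(n); print(n,p)
print(ctrl.current_t(), ctrl.current_tool_pos(), ctrl.current_eef_rot())
E
```

```text
scene {'fx': 462.11225594161215, 'fy': 462.11225594161215, 'cx': 251.0094402552501, 'cy': 188.24647076986244, 'pose': array([[ 0.84663069,  0.31699062, -0.42747331,  0.14168422],
       [-0.53210806,  0.4909353 , -0.68981413, -0.64570403],
       [-0.00880287,  0.81147981,  0.58431415,  0.57583261],
       [ 0.        ,  0.        ,  0.        ,  1.        ]])}
top {'fx': 450.17552511954847, 'fy': 450.17552511954847, 'cx': 249.81987509768956, 'cy': 191.0828091468406, 'pose': array([[-0.00521218,  0.99224791, -0.12416492,  0.40856228],
       [-0.99990338, -0.00357133,  0.01343397, -0.05179602],
       [ 0.0128864 ,  0.12422294,  0.99217065,  0.9359188 ],
       [ 0.        ,  0.        ,  0.        ,  1.        ]])}
0.6 [0.15995801 0.6041819  0.18340137] [[ 2.55923456e-01 -1.19482716e-05 -9.66697049e-01]
 [ 9.66697049e-01 -3.41030588e-05  2.55923456e-01]
 [-3.60251692e-05 -9.99999999e-01  2.82258623e-06]]
```

View pics/scene0.png

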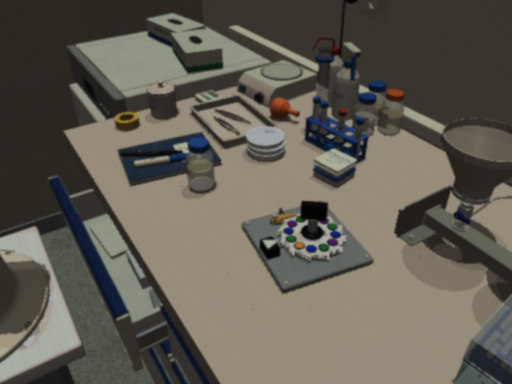

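View pics/top0.png

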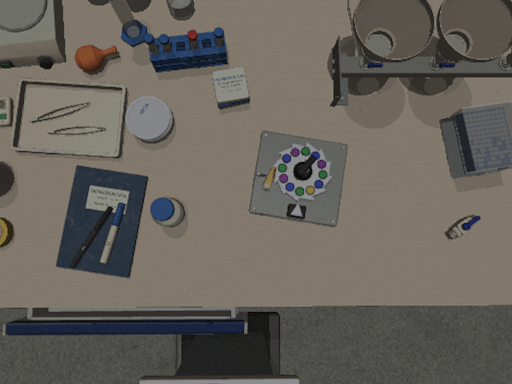

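The top view shows the wheel at about (302,171), the pointer block at about (297,211), an amber filter near (310,190) and the blue-capped bottle at about (165,211). I'll zoom in to measure.

```bash
cat > h.py <<'E'
import numpy as np, cv2
def ray(p,u,v,z):
    d=np.array([(u-p['cx'])/p['fx'],-(v-p['cy'])/p['fy'],-1.0]); T=p['pose']
    d=T[:3,:3]@d; o=T[:3,3]; return o+d*(z-o[2])/d[2]
def proj(p,X):
    T=p['pose']; c=T[:3,:3].T@(np.array(X)-T[:3,3]); return p['cx']+p['fx']*c[0]/-c[2], p['cy']-p['fy']*c[1]/-c[2]
def crop(im,u0,v0,w,h,s): return cv2.resize(im[v0:v0+h,u0:u0+w],None,fx=s,fy=s,interpolation=cv2.INTER_CUBIC)
E
python3 - <<'E'
from h import *
a=cv2.imread('pics/top0.png'); cv2.imwrite('pics/topz.png',crop(a,245,125,110,100,6)*1)
b=cv2.imread('pics/scene0.png'); cv2.imwrite('pics/scz.png',crop(b,235,190,140,100,5))
E
```

```text
(no output)
```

View pics/topz.png

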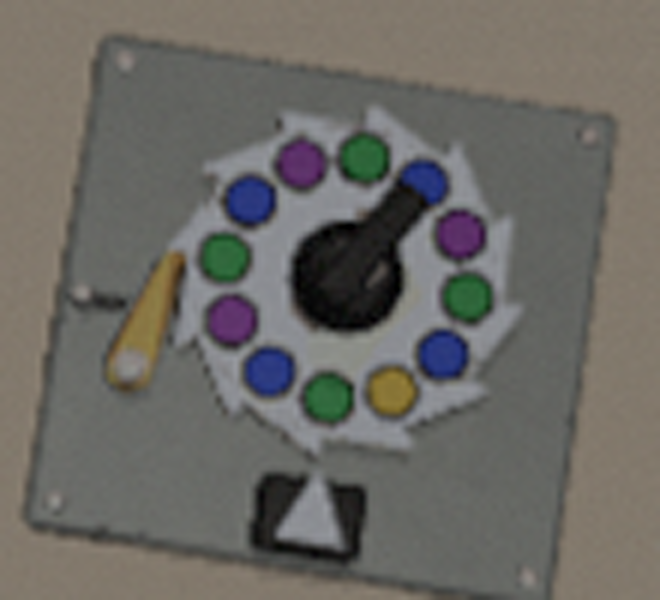

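View pics/scz.png

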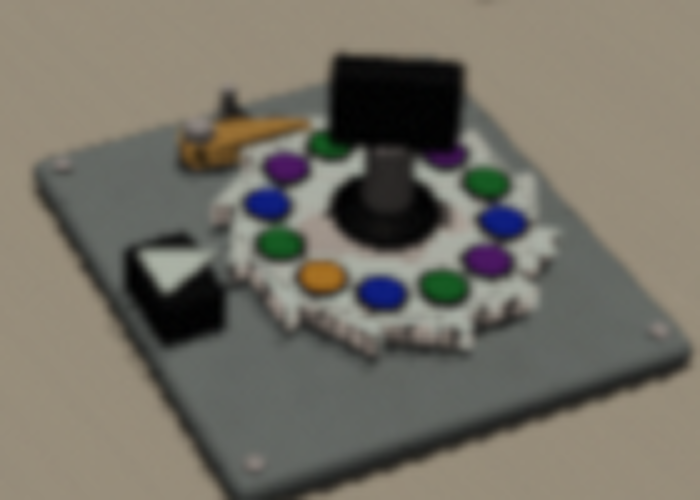

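```bash
cat > m.py <<'E'
from h import *
from scipy.optimize import least_squares
def measure(a,p,verbose=True,roi=None):
    hsv=cv2.cvtColor(a,cv2.COLOR_BGR2HSV)
    u0,v0,u1,v1=roi or (268,138,338,203)
    S=4; big=cv2.resize(hsv[v0:v1,u0:u1],None,fx=S,fy=S,interpolation=cv2.INTER_CUBIC)
    out=[]
    for n,lo,hi in (('amber',12,30),('green',45,80),('blue',105,123),('violet',128,165)):
        m=cv2.inRange(big,(lo,110,50),(hi,255,255))
        k,l,st,c=cv2.connectedComponentsWithStats(m)
        for i in range(1,k):
            if st[i,4]>30*S: 
                u,v=(c[i]+.5)/S-.5+[u0,v0]; X=ray(p,u,v,0.034); out.append((n,u,v,X[0],X[1],st[i,4]/S/S))
    return out
E
python3 - <<'E'
from m import *
from bench import ctrl
p=ctrl.camera_params('top'); a=cv2.imread('pics/top0.png')
o=measure(a,p)
P=np.array([x[3:5] for x in o])
f=least_squares(lambda q:np.hypot(*(P-q[:2]).T)-q[2],[*P.mean(0),.042],loss='soft_l1',f_scale=.001).x
print('fit',f)
for x in o: print(x[0],np.round(x[1:],4),'r',np.hypot(x[3]-f[0],x[4]-f[1]).round(4),'ang',np.degrees(np.arctan2(x[4]-f[1],x[3]-f[0])).round(1))
# base corners on plate top
for uv in ((262.5,131.3),(347.5,144.7),(249.5,212.5),(337,225)):
  print(ray(p,*uv,0.008))
# arrow tip
for uv in ((245+317/6,125+475/6),(245+275/6,125+540/6),(245+347/6,125+550/6)):
  X=ray(p,*uv,0.033); print('arrow',X,np.degrees(np.arctan2(X[1]-f[1],X[0]-f[0])))
# knob ends in scene view: 4 top corners of front face
b=cv2.imread('pics/scene0.png'); g=cv2.cvtColor(crop(b,290,190,50,60,12),cv2.COLOR_BGR2GRAY)
cv2.imwrite('pics/knobsc.png',cv2.convertScaleAbs(g,alpha=3))
g=crop(a,285,140,50,50,12); cv2.imwrite('pics/knobtop.png',cv2.convertScaleAbs(g,alpha=3))
E
```

```text
fit [ 0.56288169 -0.17099187  0.04188111]
amber [ 2.706741e+02  1.754041e+02  5.533000e-01 -1.065000e-01  6.812500e+01] r 0.0652 ang 98.4
amber [ 3.098231e+02  1.897572e+02  5.237000e-01 -1.855000e-01  4.337500e+01] r 0.0418 ang -159.7
green [ 3.053398e+02  1.509510e+02  6.037000e-01 -1.780000e-01  4.212500e+01] r 0.0415 ang -9.7
green [ 2.820186e+02  1.674885e+02  5.696000e-01 -1.298000e-01  4.200000e+01] r 0.0418 ang 80.8
green [ 3.225528e+02  1.740763e+02  5.557000e-01 -2.121000e-01  4.175000e+01] r 0.0417 ang -99.9
green [ 2.993408e+02  1.908952e+02  5.215000e-01 -1.642000e-01  4.250000e+01] r 0.042 ang 170.6
blue [ 3.156140e+02  1.544728e+02  5.964000e-01 -1.989000e-01  3.131250e+01] r 0.0436 ang -39.8
blue [ 2.864361e+02  1.578516e+02  5.895000e-01 -1.391000e-01  4.143750e+01] r 0.0416 ang 50.2
blue [ 3.185254e+02  1.835185e+02  5.364000e-01 -2.034000e-01  4.487500e+01] r 0.0419 ang -129.3
blue [ 2.895569e+02  1.862880e+02  5.309000e-01 -1.445000e-01  4.381250e+01] r 0.0415 ang 140.3
violet [ 2.947849e+02  1.519052e+02  6.018000e-01 -1.564000e-01  3.937500e+01] r 0.0416 ang 20.6
violet [ 3.213725e+02  1.636130e+02  5.774000e-01 -2.102000e-01  4.312500e+01] r 0.0418 ang -69.7
violet [ 2.832382e+02  1.779102e+02  5.481000e-01 -1.319000e-01  4.168750e+01] r 0.0417 ang 110.7
[ 0.6519206  -0.09182423  0.008     ]
[ 0.62260654 -0.2710618   0.008     ]
[ 0.48011366 -0.06346702  0.008     ]
[ 0.45351459 -0.24387908  0.008     ]
arrow [ 0.49461358 -0.16073289  0.033     ] 171.45383229999425
arrow [ 0.47279983 -0.14623439  0.033     ] 164.63263583434443
arrow [ 0.46934207 -0.17033269  0.033     ] 179.5962424338676
```

View pics/knobtop.png

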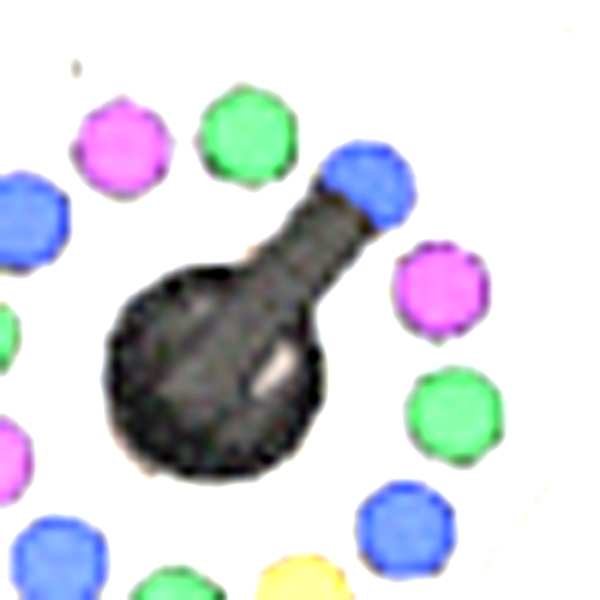

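View pics/knobsc.png

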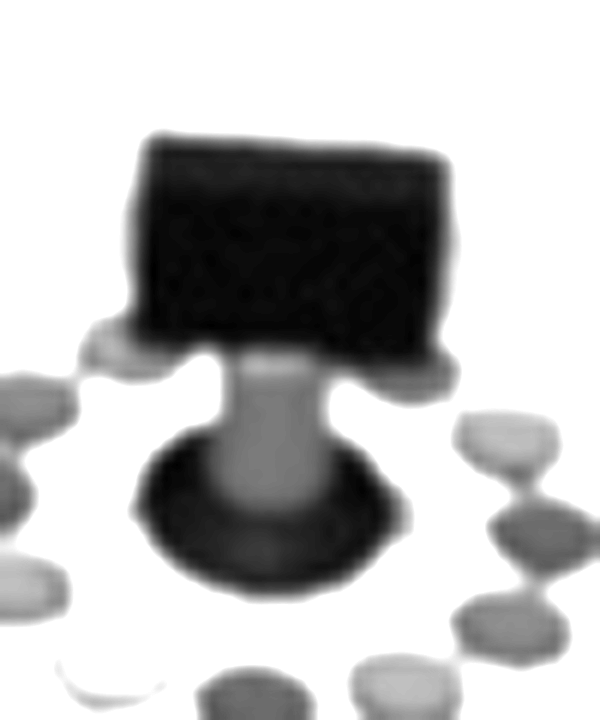

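```bash
python3 - <<'E'
from m import *
from bench import ctrl
t=ctrl.camera_params('top'); s=ctrl.camera_params('scene')
C=np.array([.5629,-.1710])
for ang in (-39.7,):
  c,sn=np.cos(np.radians(ang)),np.sin(np.radians(ang))
  for a in(-.023,.023):
    for b in(-.007,.007):
      X=[C[0]+a*c-b*sn,C[1]+a*sn+b*c,.094]
      ut=np.array(proj(t,X)); us=np.array(proj(s,X))
      print('top',((ut-[285,140]+.5)*12).round(),'scene',((us-[290,190]+.5)*12).round())
print('rig',[ray(t,335,105,z).round(3) for z in(0,.15,.25)],[ray(t,385,65,z).round(3) for z in(.25,.35)])
print('bottle cap',ray(t,162.5,209,.109), 'tall', ray(t,221,35,.1))
def R(d):
  c,s=np.cos(np.radians(d)),np.sin(np.radians(d)); return np.array([[c,0,-s],[s,0,c],[0,-1,0]])
for d in (50.3,10.3,-129.7,-169.7):
  print(d,ctrl.ik([.5629,-.171,.062],R(d)), ctrl.ik([.5629,-.171,.17],R(d)))
E
```

```text
top [207. 448.] scene [135. 175.]
top [137. 393.] scene [139. 115.]
top [387. 228.] scene [462. 199.]
top [318. 172.] scene [462. 139.]
rig [array([ 0.712, -0.249,  0.   ]), array([ 0.663, -0.217,  0.15 ]), array([ 0.631, -0.196,  0.25 ])] [array([ 0.697, -0.278,  0.25 ]), array([ 0.655, -0.245,  0.35 ])]
bottle cap [0.47944332 0.09765105 0.109     ] tall [ 0.82085764 -0.00837694  0.1       ]
50.3 [-2.27124818e+01  3.34191962e+01  8.98761251e+01 -2.54444375e-14
  5.67046787e+01 -7.30124818e+01] [-2.27124818e+01  2.60740465e+01  8.34342814e+01 -2.54444375e-14
  7.04916721e+01 -7.30124818e+01]
10.3 [-2.27124818e+01  3.34191962e+01  8.98761251e+01 -2.54444375e-14
  5.67046787e+01 -3.30124818e+01] [-2.27124818e+01  2.60740465e+01  8.34342814e+01 -2.54444375e-14
  7.04916721e+01 -3.30124818e+01]
-129.7 [-2.27124818e+01  3.34191962e+01  8.98761251e+01 -2.54444375e-14
  5.67046787e+01  1.06987518e+02] [-2.27124818e+01  2.60740465e+01  8.34342814e+01 -2.54444375e-14
  7.04916721e+01  1.06987518e+02]
-169.7 [-2.27124818e+01  3.34191962e+01  8.98761251e+01 -2.54444375e-14
  5.67046787e+01  1.46987518e+02] [-2.27124818e+01  2.60740465e+01  8.34342814e+01 -2.54444375e-14
  7.04916721e+01  1.46987518e+02]
```

```bash
cat >> h.py <<'E'
def R(d):
  c,s=np.cos(np.radians(d)),np.sin(np.radians(d)); return np.array([[c,0,-s],[s,0,c],[0,-1,0]])
E
python3 - <<'E'
from h import *
from bench import ctrl
ctrl.goto([.5629,-.171,.17],R(50.3))
print(ctrl.current_t(),ctrl.current_tool_pos())
cv2.imwrite('pics/s1.png',ctrl.read_camera('scene'))
hit=ctrl.move_l([.5629,-.171,.063],vel=.08,contact_N=8)
print(hit,ctrl.current_t(),ctrl.current_tool_pos(),ctrl.current_contact_force())
im=ctrl.read_camera('scene');cv2.imwrite('pics/s2.png',np.vstack([crop(cv2.imread('pics/s1.png'),200,60,200,220,2),])); cv2.imwrite('pics/s3.png',crop(im,200,60,200,220,2.7))
E
```

```text
3.6667 [ 0.56307214 -0.17033775  0.1699936 ]
False 5.2 [ 0.56320763 -0.17112403  0.06345435] [ 0.44727567 -0.26363325  0.42202287]
```

View pics/s3.png

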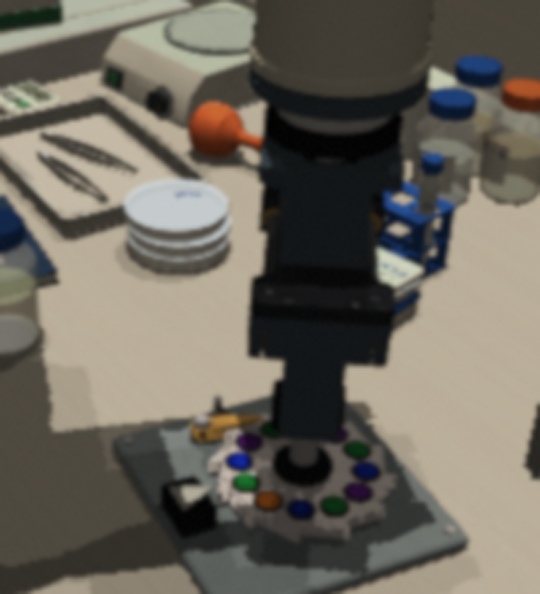

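The picture shows the near finger over the stem (about (303,450) in the crop), with the knob between the fingers and the wheel unmoved. I'll close and turn.

```bash
python3 - <<'E'
from h import *
from bench import ctrl
ctrl.command_gripper(0.0)
print('grip mm',ctrl.current_grip_width()*91,ctrl.current_t(),ctrl.current_contact_force().round(1),ctrl.current_wrist_torque().round(2))
q=np.array(ctrl.current_q())
q0=np.array(ctrl.ik([.5629,-.171,.063],R(50.3)))
for d in (12,24,34,40):
    k=q0.copy(); k[5]+=d; ctrl.movej(k)
    e=ctrl.current_eef_rot(); print(d,'yaw',np.degrees(np.arctan2(e[1,0],e[0,0])).round(2),ctrl.current_tool_pos().round(4),ctrl.current_contact_force().round(1),ctrl.current_wrist_torque().round(3),round(ctrl.current_t(),2))
for n in('scene','top'):
    im=ctrl.read_camera(n);cv2.imwrite(f'pics/{n}4.png',crop(im,235,190,140,100,5) if n=='scene' else crop(im,245,125,110,100,6))
print(ctrl.current_grip_width()*91)
E
```

```text
grip mm 0.4100546734610699 6.6167 [-0.6  0.5  9.1] [-0.01  0.11 -0.  ]
12 yaw 38.25 [ 0.5636 -0.1713  0.0637] [0.3 0.2 9.2] [-0.004  0.087 -0.009] 6.94
24 yaw 26.25 [ 0.5636 -0.1713  0.0637] [-0.6 -0.5  8.8] [-0.064  0.036 -0.011] 7.27
34 yaw 16.24 [ 0.5636 -0.1713  0.0637] [0.2 0.1 9.3] [-0.021  0.061 -0.058] 7.56
40 yaw 10.24 [ 0.5636 -0.1713  0.0637] [-0.9 -0.   8.2] [-0.018  0.04  -0.061] 7.81
0.4829529413980724
```

View pics/scene4.png

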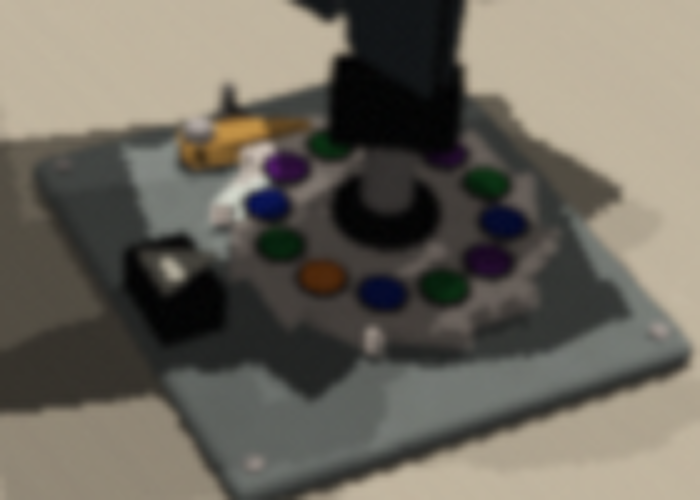

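The knob did not turn. The fingers shut to 0.4 mm, so they missed the bar, and the bar at about (398,100) stands in front of or below them. I'll find out why before moving.

```bash
python3 - <<'E'
from h import *
a=cv2.convertScaleAbs(crop(cv2.imread('pics/s1.png'),200,0,200,260,2.3),alpha=1.8); cv2.imwrite('pics/s1b.png',a)
cv2.imwrite('pics/scene4b.png',cv2.convertScaleAbs(cv2.imread('pics/scene4.png'),alpha=4))
cv2.imwrite('pics/s3b.png',cv2.convertScaleAbs(cv2.imread('pics/s3.png'),alpha=3.5))
E
```

```text
(no output)
```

View pics/s1b.png

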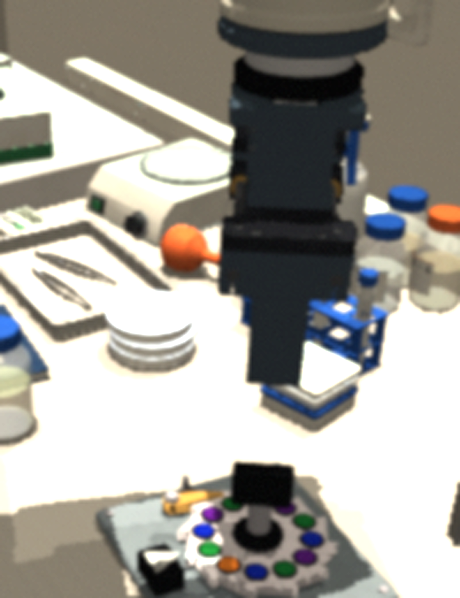

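View pics/scene4b.png

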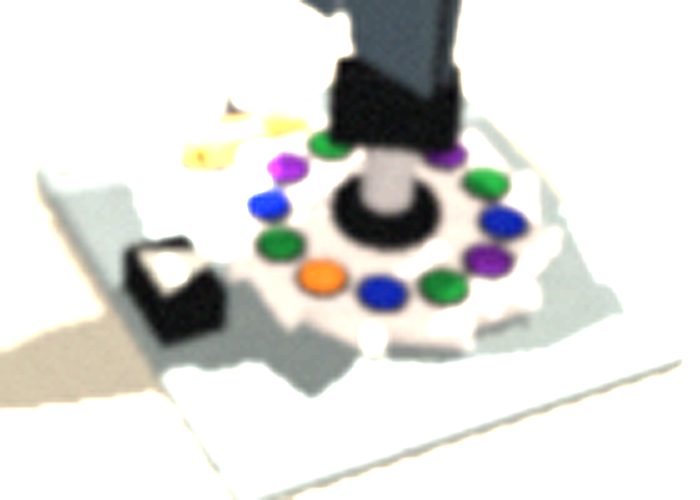

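View pics/s3b.png

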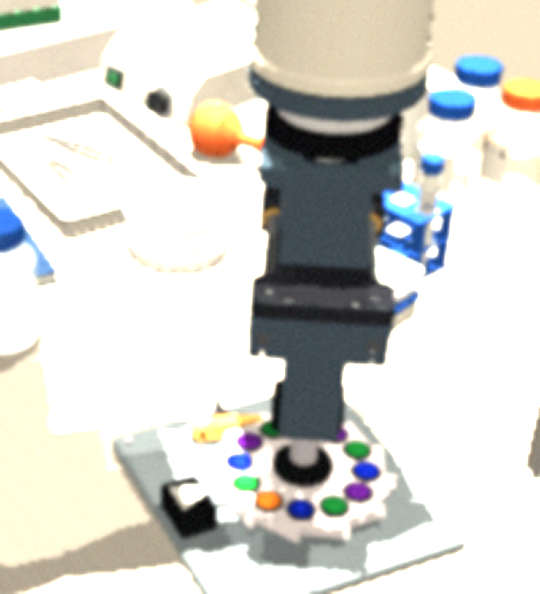

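View pics/top4.png

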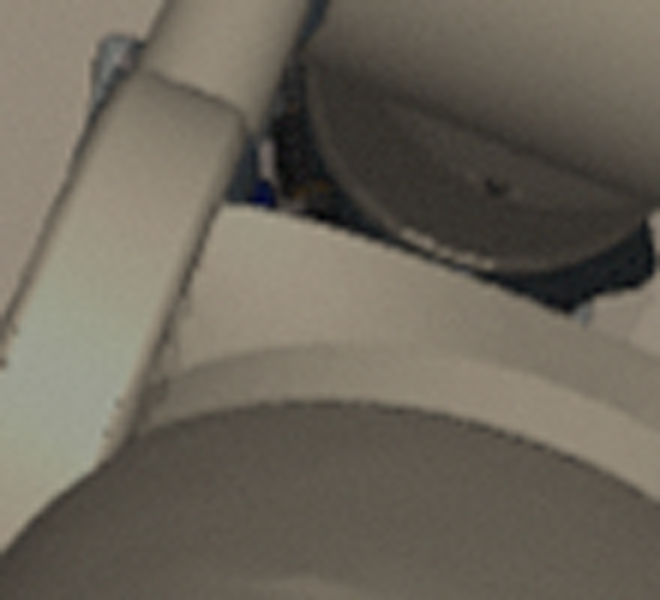

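```bash
python3 - <<'E'
from h import *
from bench import ctrl
s=ctrl.camera_params('scene')
r=R(10.24)
for z in(.0637,.08,.094,.105):
  print(z,[(((np.array(proj(s,np.array([.5636,-.1713,z])+r[:,0]*a+r[:,2]*b)))-[235,190])*5).round() .tolist() for a,b in((0,0),(-.0135,-.016),(.0135,-.016),(.0135,.016),(-.0135,.016))])
print(ctrl.current_grip_width(), ctrl.current_q())
# before-closing view (s3 crop, open)
r=R(50.3)
for z in(.0637,.094):
  print(z,[(((np.array(proj(s,np.array([.5632,-.1711,z])+r[:,0]*a+r[:,2]*b)))-[200,60])*2.7).round().tolist() for a,b in((-.0455,-.016),(-.0455,.016),(-.059,-.016),(-.059,.016),(-.007,-.016),(.007,.016))])
E
```

```text
0.0637 [[393.0, 131.0], [402.0, 170.0], [454.0, 136.0], [384.0, 94.0], [333.0, 127.0]]
0.08 [[396.0, 95.0], [406.0, 133.0], [458.0, 99.0], [387.0, 58.0], [335.0, 90.0]]
0.094 [[399.0, 63.0], [409.0, 101.0], [461.0, 67.0], [390.0, 26.0], [338.0, 58.0]]
0.105 [[402.0, 37.0], [411.0, 75.0], [464.0, 41.0], [392.0, 1.0], [340.0, 32.0]]
0.005307175180198597 [-2.27126050e+01  3.32953704e+01  8.97783549e+01 -5.86375897e-04
  5.68318894e+01 -3.30075432e+01]
0.0637 [[330.0, 470.0], [278.0, 466.0], [330.0, 485.0], [277.0, 481.0], [331.0, 431.0], [282.0, 413.0]]
0.094 [[335.0, 433.0], [281.0, 428.0], [334.0, 447.0], [280.0, 443.0], [335.0, 393.0], [284.0, 376.0]]
```

```bash
python3 - <<'E'
from h import *
from bench import ctrl
s=ctrl.camera_params('scene')
r=R(50.3)
for z in(.17,.185,.2):
  print(z,[(((np.array(proj(s,np.array([.5631,-.1703,z])+r[:,0]*a+r[:,2]*b)))-[200,0])*2.3).round().tolist() for a,b in((-.0455,-.016),(-.0455,.016),(-.059,-.016),(-.059,.016))])
ctrl.move_l([.5636,-.1713,.17],vel=.15)
cv2.imwrite('pics/s5.png',cv2.convertScaleAbs(crop(ctrl.read_camera('scene'),230,60,140,180,4),alpha=3))
for z in(.17,.185,.2):
  r=R(10.24);print(z,[(((np.array(proj(s,np.array([.5636,-.1713,z])+r[:,0]*a+r[:,2]*b)))-[230,60])*4).round() .tolist() for a,b in((0,0),(-.0135,-.016),(.0135,-.016),(.0135,.016),(-.0135,.016))])
f0=ctrl.current_contact_force(); print('f',f0,ctrl.current_t(),ctrl.current_tool_pos())
E
```

```text
0.17 [[294.0, 418.0], [245.0, 414.0], [294.0, 429.0], [245.0, 426.0]]
0.185 [[296.0, 399.0], [247.0, 396.0], [296.0, 411.0], [246.0, 407.0]]
0.2 [[298.0, 380.0], [248.0, 377.0], [298.0, 391.0], [247.0, 388.0]]
0.17 [[353.0, 420.0], [361.0, 449.0], [405.0, 424.0], [345.0, 393.0], [301.0, 417.0]]
0.185 [[356.0, 389.0], [364.0, 417.0], [409.0, 392.0], [348.0, 361.0], [303.0, 385.0]]
0.2 [[359.0, 356.0], [367.0, 384.0], [413.0, 359.0], [350.0, 329.0], [305.0, 353.0]]
f [-1.30450585 -0.4708406   0.0129454 ] 8.825 [ 0.56293927 -0.17106029  0.16888827]
```

View pics/s5.png

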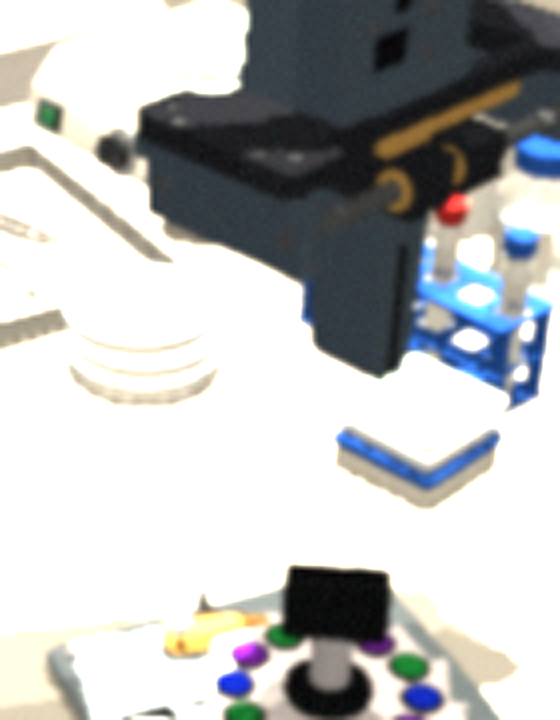

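The picture shows the shut fingertips ending at about (384,375). The ray check puts them about 30 mm above the reported TCP, and first contact on the bar's 94 mm top at a reading of 64 mm agrees. The tool is therefore about 30 mm shorter than stated. I'll open, turn back, and go down 30 mm further.

```bash
python3 - <<'E'
from h import *
from bench import ctrl
ctrl.command_gripper(1.0); print('open',ctrl.current_grip_width())
ctrl.goto([.5629,-.171,.16],R(50.3))
hit=ctrl.move_l([.5629,-.171,.032],vel=.1,contact_N=8)
print(hit,ctrl.current_t(),ctrl.current_tool_pos(),ctrl.current_contact_force())
cv2.imwrite('pics/s6.png',cv2.convertScaleAbs(crop(ctrl.read_camera('scene'),230,100,140,180,4),alpha=2.5))
E
```

```text
open 1.0027468986730417
False 12.3833 [ 0.56327755 -0.1711402   0.03256459] [-0.11966494  0.18288975  1.07643998]
```

View pics/s6.png

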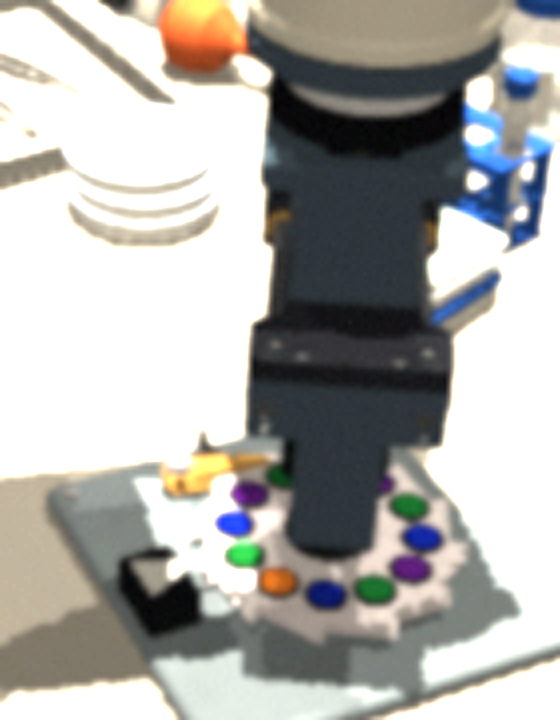

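The near finger now hides the bar and stem, with its tip at about (333,548), clear of the wheel. I'll close and check the width before turning.

```bash
python3 - <<'E'
from h import *
from bench import ctrl
ctrl.command_gripper(0.0)
w=ctrl.current_grip_width()*91
print('grip mm',w,ctrl.current_t(),ctrl.current_contact_force().round(1),ctrl.current_wrist_torque().round(2))
if 11<w<18:
  q0=np.array(ctrl.current_q())
  for d in (15,30,40):
    k=q0.copy(); k[5]+=d; ctrl.movej(k)
    e=ctrl.current_eef_rot(); print(d,'yaw',np.degrees(np.arctan2(e[1,0],e[0,0])).round(2),ctrl.current_contact_force().round(1),ctrl.current_wrist_torque().round(3),round(ctrl.current_t(),2))
  print(ctrl.current_grip_width()*91)
  cv2.imwrite('pics/s7.png',cv2.convertScaleAbs(crop(ctrl.read_camera('scene'),230,180,140,110,5),alpha=2))
E
```

```text
grip mm 13.633232701259033 13.5917 [ 4.1  6.6 -1. ] [ 1.08 -0.77  0.07]
15 yaw 35.56 [ 2.6  2.6 -0.6] [ 0.186 -0.137  0.036] 13.96
30 yaw 20.69 [ 3.4  3.8 -1.8] [ 0.47  -0.339 -0.277] 14.32
40 yaw 10.63 [ 4.5  3.9 -0.8] [ 0.578 -0.376  0.102] 14.62
13.812519002410799
```

View pics/s7.png

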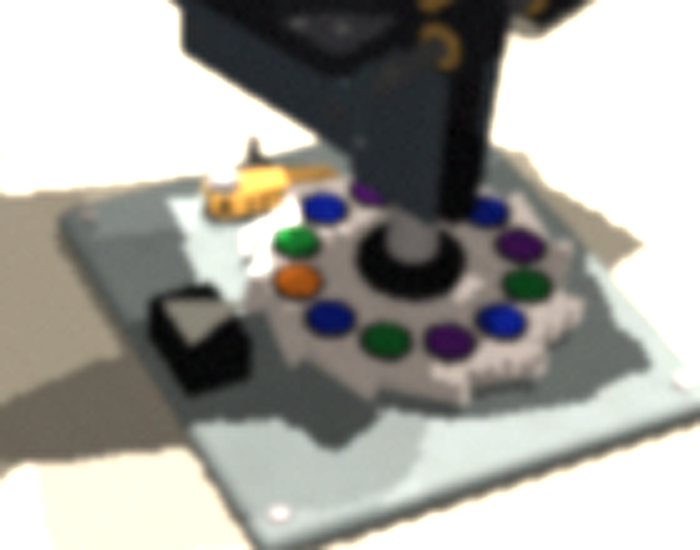

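The wheel turned with the knob. Amber now sits at about (297,281), by the pointer tip. I'll measure its angle before letting go.

```bash
python3 - <<'E'
from h import *
from bench import ctrl
s=ctrl.camera_params('scene')
def amb(im):
    m=cv2.inRange(cv2.cvtColor(im,cv2.COLOR_BGR2HSV)[215:265,280:300],(5,120,40),(22,255,255)); M=cv2.moments(m,True)
    u,v=M['m10']/M['m00']+280,M['m01']/M['m00']+215; X=ray(s,u,v,.034); return u,v,X[:2],np.degrees(np.arctan2(X[1]+.171,X[0]-.5629))%360,M['m00']
print(amb(ctrl.read_camera('scene')))
# reference: original image, amber at -159.7 by top view
im=cv2.imread('pics/scene0.png'); m=cv2.inRange(cv2.cvtColor(im,cv2.COLOR_BGR2HSV)[235:260,285:315],(5,120,40),(22,255,255)); M=cv2.moments(m,True)
X=ray(s,M['m10']/M['m00']+285,M['m01']/M['m00']+235,.034); print('ref',X,np.degrees(np.arctan2(X[1]+.171,X[0]-.5629))%360)
E
```

```text
(286.2929292929293, 226.05050505050505, array([ 0.52947172, -0.13909686]), np.float64(136.3373019313787), 99.0)
ref [ 0.5186624  -0.19122794  0.034     ] 204.57256489125834
```

The mask also caught the brass pawl, so I'll narrow the region.

```bash
python3 - <<'E'
from h import *
from bench import ctrl
s=ctrl.camera_params('scene')
im=ctrl.read_camera('scene')
m=cv2.inRange(cv2.cvtColor(im,cv2.COLOR_BGR2HSV),(5,120,40),(22,255,255))
k,l,st,c=cv2.connectedComponentsWithStats(m[215:260,265:325])
for i in range(1,k):
    if st[i,4]>8:
        X=ray(s,*(c[i]+[265,215]),.034); print(c[i]+[265,215],st[i,4],X[:2],np.degrees(np.arctan2(X[1]+.171,X[0]-.5629))%360)
E
```

```text
[280.43010753 218.33333333] 93 [ 0.53315173 -0.11554071] 118.20903337351406
[289.08510638 235.63829787] 47 [ 0.51848595 -0.16276641] 169.49759178871582
```

With the reference offset removed, amber is at about 160°. That is about 40° of turn, 10° past its rest angle and well short of the next tooth. I'll ease back 6° and let go.

```bash
python3 - <<'E'
from m import *
from bench import ctrl
q=np.array(ctrl.current_q()); q[5]-=6; ctrl.movej(q)
ctrl.command_gripper(1.0)
print(ctrl.current_grip_width(),ctrl.current_t())
p=ctrl.current_tool_pos(); ctrl.move_l([p[0],p[1],.17],vel=.12)
q=np.array(ctrl.current_q()); q[0]+=70; ctrl.movej(q)
print(ctrl.current_t(),ctrl.current_tool_pos())
for n in('scene','top'): cv2.imwrite(f'pics/{n}9.png',ctrl.read_camera(n))
a=cv2.imread('pics/top9.png'); t=ctrl.camera_params('top')
for x in measure(a,t): print(x[0],np.round(x[1:3],1),np.degrees(np.arctan2(x[4]+.171,x[3]-.5629)).round(1))
cv2.imwrite('pics/topz9.png',crop(a,245,125,110,100,6))
E
```

```text
1.0042485022960472 16.2417
19.9417 [0.35311736 0.47072323 0.16923578]
amber [270.7 175.4] 98.4
amber [299.4 190.8] 170.7
green [315.  155.2] -39.8
green [286.3 158. ] 50.6
green [318.4 183.6] -129.7
green [289.5 186.5] 140.5
blue [294.9 151.8] 20.2
blue [321.5 163.6] -69.7
blue [283.4 177.8] 110.7
blue [309.9 189.8] -159.6
violet [305.4 150.9] -9.8
violet [282.  167.5] 80.8
violet [322.5 174. ] -99.8
```

View pics/topz9.png

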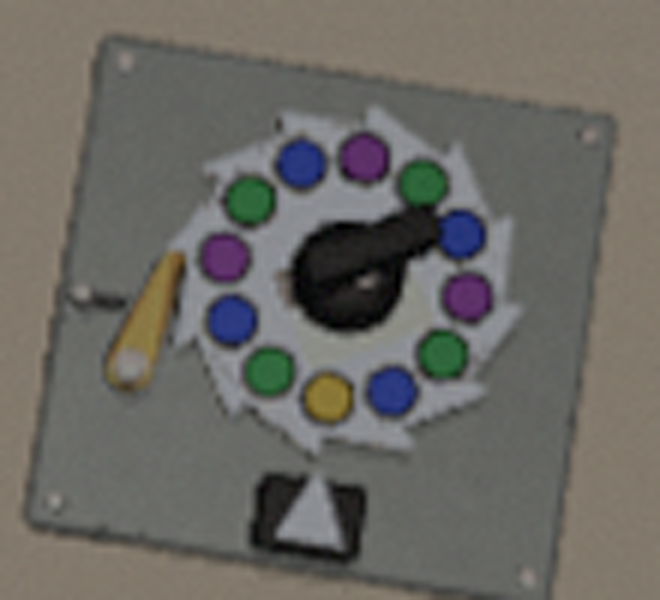

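View pics/scene9.png

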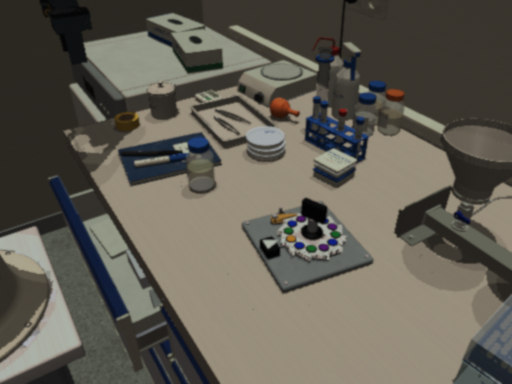

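The pictures show amber at the pointer (top view (299.4,190.8), 170.7° against the pointer's 171°). The pawl is seated as it was at the start, and the bottle still stands at about (201,165) in the scene view. I'll hand the job in.

```bash
python3 - <<'E'
from bench import ctrl
import numpy as np
print(np.abs(ctrl.current_dq()).max(),ctrl.current_contact_force(),ctrl.current_t()); ctrl.sign_off()
E
```

```text
0.20753754784293313 [0.50990032 0.00408452 0.25190148] 20.0417
the job is handed in; nothing more can be done
```

The filter wheel is set to amber, and I handed the job in at about 20 s. I turned the knob clockwise by one tooth (about 40°, so 10° past the rest angle), eased it back 6° and let go. The wheel then settled on the pawl.

- **Wheel:** in the last top view amber sits at 170.7°, against about 171° for the pointer. All the filters have moved exactly one tooth, and the pawl looks seated as it did at the start.
- **Bottle:** it looks unmoved in the last scene view, judged by eye only. The arm is clear of everything.
- **First grasp missed:** the fingertips are really about 30 mm above the reported TCP, so they shut on top of the bar. They pressed on it with about 9 N and slid over it without turning the wheel. The grasp worked once I went 31 mm lower.
- **Scene camera disagreed:** it put amber about 4° off the top view at the start. I corrected for that when checking the turn, and used the top view for the final check.

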